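Close up the freezer boxes

ROBOT

A 6-joint arm with a two-finger parallel gripper is mounted at the origin on the work surface. World frame = base frame: x ahead of the robot, y to its left, z up, the work surface at z = 0. Lengths are in m, angles in degrees, forces in N, time in s.
With the tool pointing down it reaches from about 0.25 to 0.725 m from the base axis. Payload 9.7 kg.
Tool frame: the origin (TCP) lies on the centre line of the jaws, within the pads' length; the fingertips stand 22 mm ahead of it and the grasp point (between the pads) lies 3 mm ahead of it; z points along the fingers, y is the direction in which the jaws open and shut (so a half turn about z gives the same grasp; the last joint's range is limited). The gripper opens to 85 mm and grips with 20 to 120 N. Pads are 22 mm wide; open, the fingers measure 114 mm over their backs; the gripper's body (76 mm by 85 mm) begins 54 mm behind the grasp point. The pads swing forward as they close: fully open they stand 13 mm farther back than shut.
Start: joints at [73.912, 4.979, 10.078, 95.1, 0, 90], TCP at [0.152, 0.528, 0.253] pointing down, gripper open.
Joint ranges: [-179.16, 179.16], [-48.56, 103.87], [-65.8, 70.77], [-126.05, 130.52], [-82.76, 87.17], [-180, 180]. Speed limits (degrees/s): [127.2, 127.2, 147.25, 180, 180, 180].

INTERFACE

Orientations are given as [roll, pitch, yaw] about the fixed x, y, z axes, in that order (R = Rz(yaw) Ry(pitch) Rx(roll)).
In Python, from workcell import monitor, eyes, job gives the robot as it stands. The module is installed in compiled form; this text tells all that it offers.
- The arm moves only by the tool drive_tool, never from a script. Its argument "plan" is a list of rows, each a list of 3 entries, a list of its own where there are three numbers: the opening, from 0 (shut) to 1 (fully open), then the shift along the world's x, y, z in m, then the turn about the world's z in degrees. In form: [[gripper, [x, y, z], yaw], ...]. A call has 1 to 10 rows; each row shifts and turns the commanded pose from where the row before left it; what a row does not reach is not made up. A row lasts 1/8 s, in which the tool goes at most 62.5 mm and 10.7 degrees, less where a joint would pass 70% of its speed; a pose out of reach is approached as far as the arm can. A call is refused whole if a number of a shift passes 0.0625 or a number of a turn 10.7, either way. A call with a gripper value outside its range is refused whole. The fingers move at their own pace and stop on an object; "grip_force" is the grip in N (left out, the last holds). Time passes only in rows, so rows that do not move let the fingers close. It gives the time, the measured TCP pose, the force and the opening at its end, in the units of the state.
- monitor.get_obs(): the state, without advancing time (a new reading comes with each control period).
- eyes.camera(name): name is "side" or "top" or "wrist"; returns (picture, depth): 480x640x3 uint8, red, green, blue; 480x640 float32, m along the optical axis (not along the pixel's ray), 0 where there is no reading.
- eyes.camera_params(name): a dict with "fx", "fy", "cx", "cy" (pixels), "extrinsics" (4x4, takes a point from world to camera coordinates); the wrist camera has in their place "mount" (4x4, takes a point from camera to tool coordinates, whose origin is the TCP and whose axes are the flange's). Camera axes: x right, y down, z forward; pixel columns grow to the right and rows downward; lengths in m; the calibration is good to about 2 mm. A picture is of the moment at which its call begins: read the wrist's pose just before it. camera_params takes no time and is no camera call.
- job.job_done(): hands the job in, once; it reports no verdict.
The state is a dict: "time": time; "q": joint angles; "qd": joint speeds; "joint_efforts": joint torques, N m; "ee_pos": TCP position; "tcp_rot": TCP orientation; "wrist_force": force on the tool from outside, world axes, zero at the start; "torque": the same for the moment, N m; "opening": finger opening in m.
Only numpy, scipy, OpenCV 4.12 (cv2) and the standard library are available. Lean on these libraries where they do the work, as an engineer would, in place of code of your own. Each camera call takes 0.05 s, during which the arm holds its last target.

TASK

Get the three open freezer boxes ready to go back into the freezer. First stand the small tube rack flat inside the square box and then close that box with the square lid; also close the oblong box and the round box with the lids of their own shape, every lid level and fully down on its box. Do not knock over the small amber bottle that stands among them.

Things in the scene. Friction and masses are not known exactly. Their poses are not given: they have to be found in the camera images.
- square_box: Open square freezer box, white plastic, fixed to the bench. Body 36 mm high, then a 10 mm shoulder and a narrower neck (wall 4 mm) up to the rim at 48 mm; inner floor 5 mm above the bench. Origin: centre of the underside, z up. 126 x 126 mm outside, neck 106 x 106, opening 98 x 98 mm; sides along x and y.
- oblong_box: Open oblong freezer box, white plastic, fixed to the bench. Body 36 mm high, then a 10 mm shoulder and a narrower neck (wall 4 mm) up to the rim at 48 mm; inner floor 5 mm above the bench. Origin: centre of the underside, z up. 128 mm (x) by 80 mm (y) outside, neck 108 x 60 mm.
- round_box: Open round freezer box, white plastic, fixed to the bench. Body 36 mm high, then a 10 mm shoulder and a narrower neck (wall 4 mm) up to the rim at 48 mm; inner floor 5 mm above the bench. Origin: centre of the underside, z up. Diameter 92 mm, neck 72 mm.
- square_lid_center (a point): Square loose white lid lying skirt down, 40 mm high: skirt 10 mm (wall 3), top plate up to 14, then a grey grip rib up to 40, centred, 50 mm long (x), 14 wide (y). Point: its centre, 20 mm above the skirt's lower edge. Seated, the plate rests on the rim, point 58 mm above the bench, 7 mm play each way. 126 x 126 mm, sides along x and y; 110 g. It clears the rack inside.
- oblong_lid_center (a point): Oblong loose white lid lying skirt down, 40 mm high: skirt 10 mm (wall 3), top plate up to 14, then a grey grip rib up to 40, centred, 50 mm long (x), 14 wide (y). Point: its centre, 20 mm above the skirt's lower edge. Seated, the plate rests on the rim, point 58 mm above the bench, 7 mm play each way. 128 mm (x) by 80 mm (y); 80 g.
- round_lid_center (a point): Round loose white lid lying skirt down, 40 mm high: skirt 10 mm (wall 3), top plate up to 14, then a grey grip rib up to 40, centred, 50 mm long (x), 14 wide (y). Point: its centre, 20 mm above the skirt's lower edge. Seated, the plate rests on the rim, point 58 mm above the bench, 7 mm play each way. Diameter 92 mm; 70 g.
- tube_rack_center (a point): Loose tube rack: grey block 66 mm long (x), 30 wide (y), 30 high, with two rows of four capped tubes, caps up to 38 mm; 120 g. Point: its centre, 19 mm above its underside, z up. In the square box (any angle, flat on the floor) the point is 24 mm above the bench. Centred there, 34 mm remain beside each long side: open the fingers only a little.
- amber_bottle_center (a point): Small amber glass bottle, white cap, standing, 34 mm across, 58 mm tall, light; a bystander. Point: its centre, 29 mm above the bench.
There are look-alikes about, which are no part of the job. Leave any green look-alike of the part that bears square_lid_center alone.

How it is judged (in metres and radians):
On the way, in this order (a step that is already met when the one before it is completed fails the run):
1. the tube rack stands flat inside the square box (horizontal distance between tube_rack_center and square_box below 0.042 m and z of tube_rack_center in the frame of square_box below 0.028 m and angle between tube_rack_center's own z axis and vertical below 0.1 rad), for 0.2 s.
2. the square lid is down on the square box with the rack inside (all of step 1 and horizontal distance between square_lid_center and square_box below 0.013 m and z of square_lid_center in the frame of square_box between 0.054 and 0.0615 m and angle between square_lid_center's own z axis and vertical below 0.07 rad), for 0.2 s.
At the end, for the whole second after the job is handed in: Rack flat on the square box's floor (within 42 mm of its centre, point under 28 mm high, tilt under 0.1 rad); each lid on the box of its shape (centres within 13 mm, point 54 to 61.5 mm above the box's underside, tilt under 0.07 rad); all at rest (under 0.02 m/s) (all of step 2 and horizontal distance between oblong_lid_center and oblong_box below 0.013 m and z of oblong_lid_center in the frame of oblong_box between 0.054 and 0.0615 m and angle between each of oblong_lid_center, round_lid_center's own z axis and vertical below 0.07 rad and horizontal distance between round_lid_center and round_box below 0.013 m and z of round_lid_center in the frame of round_box between 0.054 and 0.0615 m and linear speed of each of square_lid, oblong_lid, round_lid, tube_rack below 0.02 m/s); the robot touches nothing.
It fails at once if the amber bottle is knocked over (angle between amber_bottle_center's own z axis and vertical above 0.6 rad).
It also fails if it takes over 115 s, if anything falls off the work surface, if the arm or the gripper's body presses on something with over 40 N, if the wrist force passes 120 N, or if a joint passes its speed limit or range.

## Working session

There is one attempt and no reset: what is moved stays moved. The work goes in short steps, Python scripts to look and compute and a tool call to move; the robot and the scene stay as the last step left them, time stands still between calls to the robot, and variables do not carry over. Pictures are saved under pics/ and viewed, and the job is handed in when it is done.

Besides the shell and the picture viewer there is one more tool, called after ">>>" as a command line: name --argument value ..., lists and objects as JSON in quotes. drive_tool: Moves the arm, as the interface text tells. Its arguments: {"type":"object","properties":{"plan":{"type":"array","items":{"type":"array"}},"grip_force":{"type":"number"}},"required":["plan"]}

```bash
mkdir -p pics
cat > h.py <<'E'
import numpy as np, cv2, pickle
from workcell import monitor, eyes, job
from scipy.spatial.transform import Rotation as R
def snap(name,tag):
    o=monitor.get_obs(); im,d=eyes.camera(name); p=eyes.camera_params(name)
    if name=='wrist':
        T=np.eye(4); T[:3,:3]=R.from_euler('xyz',o['tcp_rot'],degrees=True).as_matrix(); T[:3,3]=o['ee_pos']
        c2w=T@np.array(p['mount'])
    else: c2w=np.linalg.inv(np.array(p['extrinsics']))
    pickle.dump((im,d,p,c2w),open(f'pics/{tag}.pkl','wb')); cv2.imwrite(f'pics/{tag}.png',im[:,:,::-1]); return im,d,p,c2w
def load(tag): return pickle.load(open(f'pics/{tag}.pkl','rb'))
def cloud(s):
    im,d,p,c=s; v,u=np.mgrid[:480,:640]
    P=np.stack([(u-p['cx'])/p['fx']*d,(v-p['cy'])/p['fy']*d,d],-1)
    W=P@c[:3,:3].T+c[:3,3]; W[d==0]=np.nan; return W
E
python3 - <<'E'
from h import *
o=monitor.get_obs(); print(o)
for n in('top','side','wrist'):
    s=snap(n,n+'0'); print(n,s[3].round(3).tolist(),s[2]['fx'])
E
```

```text
{'time': 0.0, 'q': array([7.39118709e+01, 5.01086634e+00, 1.00327189e+01, 9.51010387e+01,
       6.77918714e-04, 9.00018149e+01]), 'qd': array([ 0.06932803,  0.0347513 ,  0.05797121,  0.0116028 ,  0.08956278,
       -0.01554148]), 'joint_efforts': array([-6.31547809e-04, -5.20387208e+01,  4.64806437e+01,  1.63755985e-02,
       -9.89875753e-05,  2.22213987e-05]), 'ee_pos': array([0.15234936, 0.52824871, 0.25256977]), 'tcp_rot': array([-1.79920814e+02, -6.75409764e-04,  1.63910055e+02]), 'wrist_force': array([-0.22083381,  0.42793695, -0.08108212]), 'torque': array([ 0.00456736, -0.00030412,  0.04101795]), 'opening': 0.0853330245938435}
top [[0.005, -0.981, 0.196, 0.189], [-1.0, -0.001, 0.018, -0.016], [-0.017, -0.196, -0.98, 1.344], [0.0, 0.0, 0.0, 1.0]] 548.6267488103879
side [[0.984, -0.081, 0.158, 0.234], [-0.177, -0.489, 0.854, -1.153], [0.008, -0.868, -0.496, 0.72], [0.0, 0.0, 0.0, 1.0]] 613.4310114423213
wrist [[0.277, 0.923, 0.267, 0.084], [0.961, -0.266, -0.079, 0.548], [-0.001, 0.279, -0.96, 0.373], [0.0, 0.0, 0.0, 1.0]] 406.1705556977251
```

View pics/top0.png

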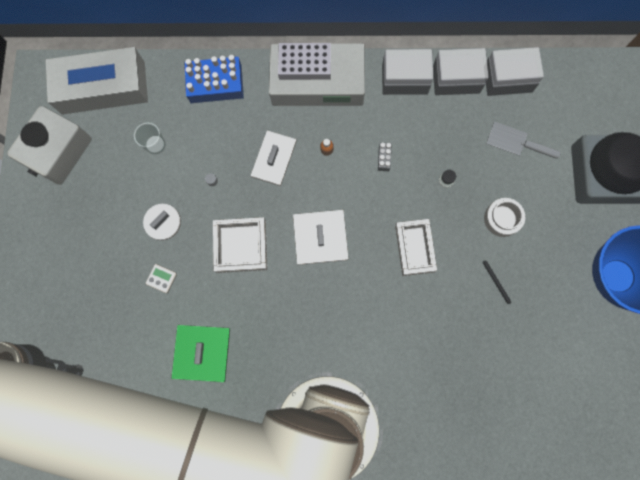

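View pics/side0.png

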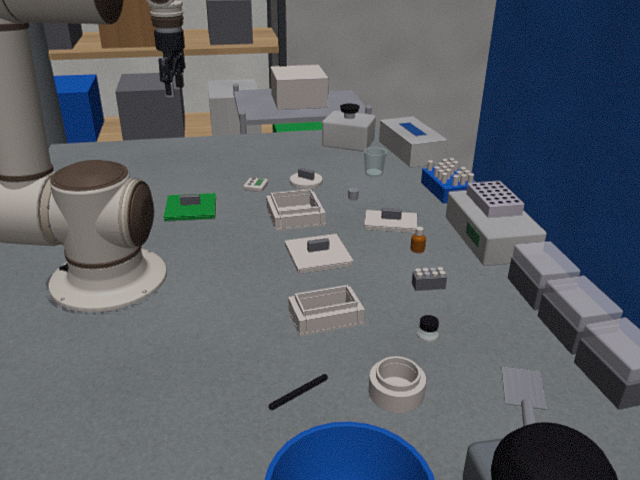

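View pics/wrist0.png

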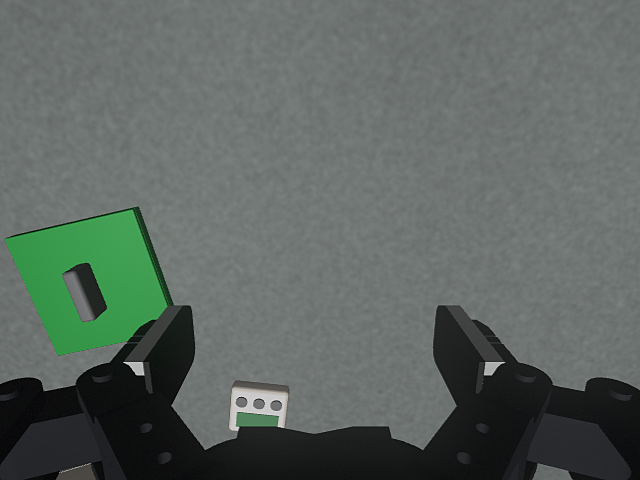

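The top view shows the square box (239,244), oblong box (417,247) and round box (506,216). The square lid is at (320,237), oblong lid (273,157), round lid (161,221), rack (385,156) and bottle (327,146). The green look-alike is at (200,353). Next I'll measure these from depth in the top and side views.

```bash
cat > meas.py <<'E'
from h import *
def rect(P,label):
    if len(P)<8: print(label,'few',len(P)); return
    (c,sz,a)=cv2.minAreaRect((P[:,:2]*1000).astype(np.float32)); print(label,'n',len(P),'c',np.round(c,1),'sz',np.round(sz,1),'ang',round(a,1),'zmed',np.round(np.median(P[:,2])*1000,1),'z98',np.round(np.percentile(P[:,2],98)*1000,1))
E
python3 - <<'E'
from meas import *
W=cloud(load('top0')); 
roi={'sqbox':(239,244,36),'obbox':(417,247,36),'rdbox':(506,216,26),'sqlid':(320,237,36),'oblid':(273,157,32),'rdlid':(161,221,26),'rack':(385,156,22),'bottle':(327,146,16)}
ctr={}
for k,(u,v,r) in roi.items():
    P=W[v-r:v+r,u-r:u+r].reshape(-1,3); P=P[np.isfinite(P[:,0])]
    print(k,'bench',np.round(np.median(P[P[:,2]<0.006][:,2])*1000,1) if (P[:,2]<.006).any() else None)
    rect(P[P[:,2]>0.008],' all')
    if 'box' in k: rect(P[P[:,2]>0.042],' rim')
    elif 'lid' in k: rect(P[P[:,2]>0.028],' rib')
    elif k=='rack': rect(P[P[:,2]>0.034],' caps')
    ctr[k]=np.median(P[P[:,2]>0.008],0)[:2]
Ws=cloud(load('side0')).reshape(-1,3); Ws=Ws[np.isfinite(Ws[:,0])]
print('SIDE')
for k,c in ctr.items():
    r=.10 if 'sq' in k or 'ob' in k else .06
    if k=='bottle' or k=='rack': r=.045
    P=Ws[np.linalg.norm(Ws[:,:2]-c,axis=1)<r]
    print(k,'bench',np.round(np.median(P[P[:,2]<0.006][:,2])*1000,1))
    rect(P[P[:,2]>0.008],' all')
    if 'box' in k: rect(P[P[:,2]>0.042],' rim')
    elif 'lid' in k: rect(P[P[:,2]>0.028],' rib')
    elif k=='rack': rect(P[P[:,2]>0.034],' caps')
E
```

```text
sqbox bench 1.5
 all n 1733 c [441.8 215.5] sz [137.3 171.9] ang 87.3 zmed 35.9 z98 51.5
 rim n 373 c [428.2 215.1] sz [121.6 118.2] ang 1.5 zmed 47.5 z98 53.7
obbox bench 1.1
 all n 1311 c [ 437.2 -218.3] sz [159.2 165.7] ang 0.1 zmed 36.4 z98 52.2
 rim n 287 c [ 421.5 -212.8] sz [117.7  77.6] ang 9.8 zmed 48.4 z98 54.5
rdbox bench 1.0
 all n 940 c [ 513.  -435.2] sz [114.7 127.4] ang 72.4 zmed 36.0 z98 50.9
 rim n 196 c [ 500.7 -430.5] sz [84.3 78.1] ang 63.1 zmed 47.5 z98 52.7
sqlid bench 0.7
 all n 2551 c [453.9  24.1] sz [146.1 152.4] ang 13.6 zmed 14.9 z98 41.2
 rib n 117 c [452.9  18.8] sz [49.2 13.6] ang 5.4 zmed 40.3 z98 46.1
oblid bench 0.6
 all n 1510 c [662.2 124.7] sz [127.4 159.8] ang 59.4 zmed 14.9 z98 42.1
 rib n 125 c [658.9 140. ] sz [15.1 48.6] ang 71.8 zmed 39.6 z98 45.6
rdlid bench 0.7
 all n 1050 c [494.6 420.3] sz [122.3 127.2] ang 2.3 zmed 15.5 z98 42.5
 rib n 144 c [492.1 416.1] sz [15.7 49.5] ang 48.0 zmed 39.5 z98 45.5
rack bench 0.5
 all n 339 c [ 665.3 -140.6] sz [ 56.4 107.5] ang 67.6 zmed 33.1 z98 42.5
 caps n 152 c [ 658.4 -142.7] sz [25.3 61.1] ang 88
[... 621 characters left out ...]
 n 1636 c [454.5  16. ] sz [127.  135.4] ang 5.7 zmed 11.3 z98 37.0
 rib n 132 c [454.   14.1] sz [49.8 17.8] ang 1.8 zmed 35.1 z98 39.9
oblid bench -3.1
 all n 834 c [659.7 138.3] sz [ 90.4 126.5] ang 72.7 zmed 11.3 z98 36.7
 rib n 108 c [660.2 138.6] sz [23.9 49.5] ang 61.3 zmed 34.3 z98 38.8
rdlid bench -2.8
 all n 375 c [489.8 406.9] sz [87.2 87.9] ang 76.4 zmed 12.3 z98 36.8
 rib n 69 c [492.6 414.4] sz [22.4 50.4] ang 51.5 zmed 33.6 z98 38.7
rack bench -2.3
 all n 565 c [ 659.7 -146. ] sz [35.2 68.3] ang 87.2 zmed 26.4 z98 36.7
 caps n 103 c [ 659.2 -144.7] sz [27.6 59.4] ang 87.3 zmed 35.4 z98 38.0
bottle bench -2.8
 all n 264 c [683.4  -2.2] sz [30.  33.3] ang 74.3 zmed 31.0 z98 55.9
```

>>> drive_tool --plan '[[1,[0.0145,-0.019,0],-10.3],[1,[0.0145,-0.019,0],-10.3],[1,[0.0145,-0.019,0],-10.3],[1,[0.0145,-0.019,0],-10.3],[1,[0.0145,-0.019,0],-10.3],[1,[0.0145,-0.019,0],-10.3],[1,[0.0145,-0.019,0],-10.3],[1,[0.0145,-0.019,0],-10.3]]'

```text
time: 1.15
ee_pos: [0.2688, 0.3757, 0.2531]
tcp_rot: [-180.0, 0.0, 81.2]
wrist_force: [0.1, 0.7, -0.4]
opening: 0.0852
```

>>> drive_tool --plan '[[1,[0.0145,-0.019,0],-10.3],[1,[0.0145,-0.019,0],-10.3],[1,[0.0145,-0.019,0],-10.3],[1,[0.0145,-0.019,0],-10.3],[1,[0.0145,-0.019,0],-10.3],[1,[0.0145,-0.019,0],-10.3],[1,[0.0145,-0.019,0],-10.3],[1,[0.0145,-0.019,0],-8],[1,[0,0,0],0],[1,[0,0,0],0]]'

```text
time: 2.4
ee_pos: [0.4358, 0.1067, 0.2531]
tcp_rot: [-174.5, 0.1, 10.6]
wrist_force: [-0.9, 0.0, 0.3]
opening: 0.0853
```

Run:
```python
from meas import *
snap('wrist','w1'); o=monitor.get_obs(); print(o['ee_pos'],o['tcp_rot'],o['q'])
```

```text
[0.43569439 0.10723292 0.25319912] [-1.74486445e+02  1.05031794e-01  1.06565337e+01] [ 10.59841323  -8.8224856   -3.49070946  95.44241811   5.51344547
 179.94160951]
```

View pics/w1.png

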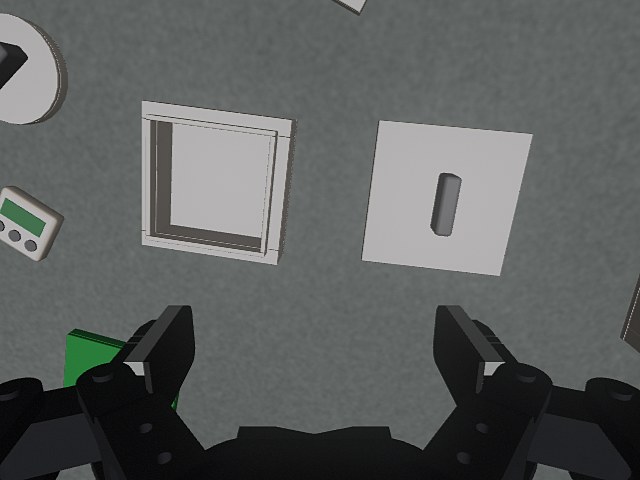

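The picture shows the square box at (215,185), the square lid at (447,198) with its rib at (446,205), and part of the round lid at top left. The turn ran into the last joint's limit (q6 = 180), so I'll turn back the other way, to yaw near 180.

>>> drive_tool --plan '[[1,[0,0,0],10.4],[1,[0,0,0],10.4],[1,[0,0,0],10.4],[1,[0,0,0],10.4],[1,[0,-0.02,0],10.4],[1,[0,-0.03,0],10.4],[1,[0,-0.03,0],10.4],[1,[0,-0.03,0],10.4]]'

```text
time: 3.45
ee_pos: [0.4359, -0.0028, 0.2533]
tcp_rot: [-174.5, 0.1, 94.3]
wrist_force: [0.0, -0.2, -0.7]
opening: 0.0855
```

Run:
```python
from meas import *
o=monitor.get_obs(); print(o['ee_pos'],o['tcp_rot'],o['q'])
s=load('w1'); W=cloud(s)
W[300:]=np.nan
P=W.reshape(-1,3);P=P[np.isfinite(P[:,0])]
def near(c,r): return P[np.linalg.norm(P[:,:2]-np.array(c),axis=1)<r]
Q=near((.43,.215),.1); rect(Q[Q[:,2]>.01],'sqbox all');rect(Q[Q[:,2]>.043],'rim'); print(np.median(Q[Q[:,2]<.006][:,2]))
Q=near((.453,.016),.1); rect(Q[Q[:,2]>.009],'sqlid all');rect(Q[Q[:,2]>.028],'rib');rect(Q[Q[:,2]>.036],'ribtop')
```

```text
[ 0.43585702 -0.00282223  0.2532795 ] [-1.74484219e+02  8.86461140e-02  9.43190820e+01] [-6.39454799e-02 -5.32028818e+00 -4.06210861e-01  1.00407120e+02
 -5.08869673e-01  8.56456547e+01]
sqbox all n 11569 c [432.  217.1] sz [126.3 126.8] ang 3.4 zmed 36.3 z98 49.0
rim n 2851 c [432.  216.7] sz [106.3 106.1] ang 3.4 zmed 47.8 z98 49.5
0.0008939300747048406
sqlid all n 20977 c [454.9  19.3] sz [126.3 126.3] ang 5.6 zmed 14.3 z98 40.1
rib n 1198 c [455.2  19.6] sz [50.1 14.6] ang 5.1 zmed 39.7 z98 41.5
ribtop n 1058 c [455.2  19.6] sz [50.1 14.5] ang 5.1 zmed 39.9 z98 41.5
```

The wrist depth fits the text: rim 106.2 mm at 48 mm high, lid 126.3 mm. The joint limit left a 5.5° tilt about the tool's x. By symmetry, pushing against the other limit (q6 = -180) should take it out. On the way there I'll look at the right-hand boxes.

>>> drive_tool --plan '[[1,[0.01,-0.037,0],10.7],[1,[0.01,-0.037,0],10.7],[1,[0.01,-0.037,0],10.7],[1,[0.01,-0.037,0],10.7],[1,[0.01,-0.037,0],10.7],[1,[0.01,-0.037,0],10.7],[1,[0.01,-0.037,0],10.7],[1,[0.01,-0.037,0],10.7],[1,[0,0,0],0]]'

```text
time: 4.58
ee_pos: [0.5167, -0.2997, 0.2525]
tcp_rot: [-174.5, 0.0, 179.6]
wrist_force: [0.6, -0.3, 0.5]
opening: 0.0855
```

Run:
```python
from meas import *
snap('wrist','w2'); o=monitor.get_obs(); print(o['ee_pos'],o['tcp_rot'],o['q'])
```

```text
[ 0.51649544 -0.29864087  0.2527878 ] [-1.74524486e+02  5.13626054e-02  1.79385296e+02] [-27.90482488   8.86771409  14.1450947   92.71526915  -4.84098134
 -27.39598489]
```

View pics/w2.png

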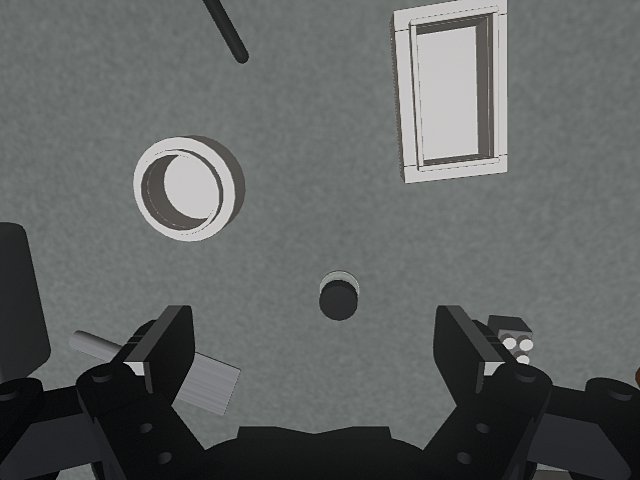

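The picture shows the round box at (188,188) and the oblong box at (452,90). A black-capped jar stands at (338,295) and the rack at (512,340). Now I'll turn on toward the opposite wrist limit.

Run:
```python
from meas import *
s=load('w2'); W=cloud(s)
W[330:]=np.nan
P=W.reshape(-1,3);P=P[np.isfinite(P[:,0])]
def near(c,r): return P[np.linalg.norm(P[:,:2]-np.array(c),axis=1)<r]
Q=near((.425,-.215),.1); rect(Q[Q[:,2]>.01],'obbox all');rect(Q[Q[:,2]>.043],'rim'); print(np.median(Q[Q[:,2]<.006][:,2]))
Q=near((.502,-.436),.07); rect(Q[Q[:,2]>.01],'rdbox all');A=Q[Q[:,2]>.043];rect(A,'rim');print(cv2.minEnclosingCircle((A[:,:2]*1000).astype(np.float32)))
```

```text
obbox all n 12907 c [ 437.7 -218.3] sz [147.9  92.9] ang 4.9 zmed 36.5 z98 253.8
rim n 4010 c [ 442.8 -224.1] sz [136.5  83.9] ang 6.4 zmed 48.2 z98 257.9
0.0004533116642081447
rdbox all n 6491 c [ 503.2 -433.8] sz [91.4 91.2] ang 42.1 zmed 36.2 z98 48.9
rim n 1485 c [ 503.3 -434. ] sz [71.3 71.3] ang 45.2 zmed 47.7 z98 49.4
((503.2975769042969, -434.43524169921875), 36.37110900878906)
```

>>> drive_tool --plan '[[1,[0,0.02,0],10.7],[1,[0,0.03,0],10.7],[1,[0,0.03,0],10.7],[1,[0,0.03,0],10.7],[1,[0,0.03,0],10.7],[1,[0,0.03,0],10.7],[1,[0,0.03,0],10.7],[1,[0,0.03,0],10.7],[1,[0,0.03,0],10.7],[1,[0,0.03,0],10.7]]'

```text
time: 5.88
ee_pos: [0.5153, -0.0066, 0.2536]
tcp_rot: [-174.5, 0.1, -73.2]
wrist_force: [0.4, 0.3, -0.4]
opening: 0.0855
```

>>> drive_tool --plan '[[1,[0,0,0],10.7],[1,[0,0,0],10.7],[1,[0,0,0],10.7],[1,[0,0,0],10.7],[1,[0,0,0],10.7],[1,[0,0,0],10.7]]'

```text
time: 6.62
ee_pos: [0.5154, -0.0076, 0.2536]
tcp_rot: [-174.5, 0.1, -9.0]
wrist_force: [-0.2, 0.0, -1.1]
opening: 0.0853
```

Run:
```python
from meas import *
o=monitor.get_obs(); print(o['ee_pos'],o['tcp_rot'],o['q'])
```

```text
[ 0.5153777  -0.00759488  0.25357833] [-1.74478827e+02  1.02949867e-01 -9.03825407e+00] [  -3.65070617   -0.28319879    4.53615634   94.40185263    5.5063734
 -174.58741055]
```

>>> drive_tool --plan '[[1,[0,0,0],10.7],[1,[0,0,0],0]]'

```text
time: 6.88
ee_pos: [0.5158, 0.0172, 0.2534]
tcp_rot: [-175.5, 0.1, -0.6]
wrist_force: [0.0, -0.7, -0.2]
opening: 0.0854
```

Run:
```python
from meas import *
o=monitor.get_obs(); print(o['ee_pos'],o['tcp_rot'],o['q'])
s=load('w2'); W=cloud(s)
W[330:]=np.nan
P=W.reshape(-1,3);P=P[np.isfinite(P[:,0])&(P[:,2]<.06)]
def near(c,r): return P[np.linalg.norm(P[:,:2]-np.array(c),axis=1)<r]
Q=near((.425,-.215),.09); rect(Q[Q[:,2]>.01],'obbox all');rect(Q[Q[:,2]>.043],'rim'); print(np.median(Q[Q[:,2]<.006][:,2]))
```

```text
[0.51576174 0.01724383 0.25337037] [-1.75503253e+02  1.39843810e-01 -5.85591569e-01] [  -0.37533028    0.35624325    5.19886995   94.96593373    4.49722946
 -179.78908997]
obbox all n 11984 c [ 427.4 -214.2] sz [128.2  80.1] ang 6.9 zmed 36.4 z98 49.1
rim n 3087 c [ 427.4 -214.1] sz [108.3  60.4] ang 6.9 zmed 47.8 z98 49.6
0.0005758248003375765
```

It works: the tilt went from 5.5° to 4.5°. I'll keep pushing.

>>> drive_tool --plan '[[1,[0,0,0],10.7],[1,[0,0,0],0]]'

```text
time: 7.12
ee_pos: [0.5102, 0.0674, 0.2535]
tcp_rot: [-177.6, 0.2, 6.2]
wrist_force: [0.5, -1.1, 0.3]
opening: 0.0852
```

>>> drive_tool --plan '[[1,[0,0,0],10.7],[1,[0,0,0],0]]'

```text
time: 7.38
ee_pos: [0.4993, 0.1153, 0.2535]
tcp_rot: [-179.7, 0.2, 12.7]
wrist_force: [-0.0, -0.6, 0.2]
opening: 0.0855
```

Tilt is now 0.3°. I'll take a view here, then turn back to yaw 178 and move over the rack and oblong lid region.

Run:
```python
from meas import *
snap('wrist','w3'); o=monitor.get_obs(); print(o['ee_pos'],o['tcp_rot'],o['q'])
```

```text
[0.49959369 0.11407718 0.25346026] [-179.74839386    0.24194944   12.61853749] [ 1.27330184e+01  5.52784453e-02  4.99675425e+00  9.51829220e+01
  2.52089072e-01 -1.79885519e+02]
```

>>> drive_tool --plan '[[1,[0.016,0,0],-10.7],[1,[0.016,0,0],-10.7],[1,[0.016,0,0],-10.7],[1,[0.016,0,0],-10.7],[1,[0.016,0,0],-10.7],[1,[0.016,-0.02,0],-10.7],[1,[0.016,-0.02,0],-10.7],[1,[0.016,-0.02,0],-10.7],[1,[0.016,-0.02,0],-10.7],[1,[0.006,-0.02,0],-10.7]]'

```text
time: 8.68
ee_pos: [0.6507, 0.0107, 0.2529]
tcp_rot: [-179.8, 0.3, -95.0]
wrist_force: [0.3, 0.6, 0.1]
opening: 0.0854
```

>>> drive_tool --plan '[[1,[0,-0.02,0],-10.7],[1,[0,-0.02,0],-10.7],[1,[0,0,0],-10.7],[1,[0,0,0],-10.7],[1,[0,0,0],-10.7],[1,[0,0,0],-10.7],[1,[0,0,0],-10.7],[1,[0,0,0],-10.7],[1,[0,0,0],-2],[1,[0,0,0],0]]'

```text
time: 9.93
ee_pos: [0.6501, -0.0278, 0.2533]
tcp_rot: [-179.8, 0.3, 178.0]
wrist_force: [0.2, 0.8, 0.1]
opening: 0.0855
```

Run:
```python
from meas import *
snap('wrist','w4'); o=monitor.get_obs(); print(o['ee_pos'],o['tcp_rot'],o['q'])
cv2.imwrite('pics/w34.png',cv2.resize(np.hstack([load('w3')[0],load('w4')[0]])[:,:,::-1],(800,300)))
for t in('w3','w4'):
    W=cloud(load(t)); W[330:]=np.nan
    P=W.reshape(-1,3);P=P[np.isfinite(P[:,0])&(P[:,2]<.065)]
    def near(c,r): return P[np.linalg.norm(P[:,:2]-np.array(c),axis=1)<r]
    for k,c,r,h in(('rack',(.659,-.145),.05,.034),('oblid',(.66,.139),.085,.028),('rdlid',(.492,.415),.06,.028),('sqlid',(.455,.019),.09,.028),('bottle',(.684,-.003),.03,.05)):
        Q=near(c,r); rect(Q[Q[:,2]>.008],t+k+' all'); rect(Q[Q[:,2]>h],'  top')
```

```text
[ 0.65008302 -0.02757551  0.25331972] [-179.75457337    0.25550775  178.06380864] [-2.33045362 19.37238081 26.96121183 97.33164052 -0.24366264 -0.3942619 ]
w3rack all n 441 c [ 641.9 -126.7] sz [35.9 14.7] ang 22.6 zmed 14.5 z98 26.2
  top few 0
w3oblid all n 8283 c [640.3 147.5] sz [80.3 84.2] ang 72.5 zmed 14.2 z98 40.0
  top n 506 c [646.9 145.1] sz [14.  20.7] ang 72.7 zmed 39.4 z98 41.6
w3rdlid all n 2007 c [493.4 383.3] sz [80.9 25.2] ang 0.2 zmed 13.9 z98 15.6
  top few 0
w3sqlid all n 16218 c [455.1  19.3] sz [126.5 126.7] ang 5.6 zmed 14.3 z98 40.1
  top n 985 c [455.6  19.8] sz [49.7 14.5] ang 5.6 zmed 39.7 z98 41.4
w3bottle all n 1337 c [677.5   5.2] sz [18.7 33. ] ang 0.6 zmed 35.1 z98 56.7
  top n 81 c [677.7   4.6] sz [ 2.5 11.1] ang 3.3 zmed 55.4 z98 58.7
w4rack all n 3084 c [ 660.9 -141.5] sz [30.6 66.2] ang 86.6 zmed 31.0 z98 39.3
  top n 1305 c [ 660.8 -141.5] sz [26.3 59.7] ang 86.6 zmed 38.1 z98 39.6
w4oblid all n 12678 c [661.3 140.4] sz [ 81.4 128.2] ang 72.4 zmed 14.2 z98 40.3
  top n 1270 c [661.1 139.7] sz [14.7 50.1] ang 71.9 zmed 39.4 z98 41.4
w4rdlid all few 0
  top few 0
w4sqlid all n 6220 c [501.8  23.8] sz [ 35.5 126.6] ang 4.1 zmed 14.2 z98 15.9
  top few 0
w4bottle all n 1324 c [683.7   4. ] sz [30.9 33.1] ang 11.4 zmed 37.8 z98 59.1
  top n 379 c [685.    4.3] sz [17.  16.9] ang 12.4 zmed 57.9 z98 59.5
```

View pics/w34.png

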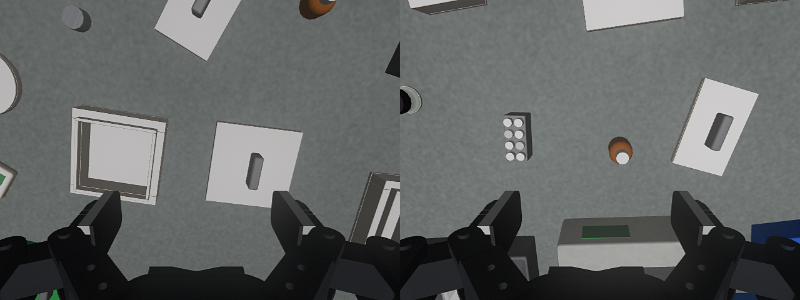

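The left half (w3) shows the square box and square lid, with the oblong lid cut off at the top. In the right half (w4), on its 400x300 scale, the rack is at (117,138), the bottle at (220,150) and the oblong lid at (315,127). All heights agree with the text: caps 38 mm, rib 40, bottle 58. I'll approach the rack at (0.661, -0.1415) with its long side at -3.4°.

>>> drive_tool --plan '[[0.54,[0.011,-0.05,0],-1.4],[0.54,[0,-0.05,-0.01],0],[0.54,[0,-0.014,-0.04],0],[0.54,[0,0,-0.05],0],[0.54,[0,0,-0.05],0],[0.54,[0,0,-0.03],0],[0.54,[0,0,0],0],[0.54,[0,0,0],0]]'

```text
time: 10.98
ee_pos: [0.6618, -0.1412, 0.0751]
tcp_rot: [-179.7, 0.4, 176.6]
wrist_force: [0.6, 0.0, 1.2]
opening: 0.0457
```

Run:
```python
from meas import *
o=monitor.get_obs(); print(o['ee_pos'],o['tcp_rot'],o['opening'])
snap('wrist','w5')
W=cloud(load('w5')); 
P=W[:300].reshape(-1,3);P=P[np.isfinite(P[:,0])&(P[:,2]<.045)]
Q=P[np.linalg.norm(P[:,:2]-np.array((.661,-.1415)),axis=1)<.05]; rect(Q[Q[:,2]>.034],'caps')
```

```text
[ 0.66183816 -0.14120994  0.07511968] [-179.73817058    0.36881542  176.59628671] 0.04569411460036486
caps n 2854 c [ 648.3 -141. ] sz [26.1 34.7] ang 86.5 zmed 38.0 z98 39.4
```

View pics/w5.png

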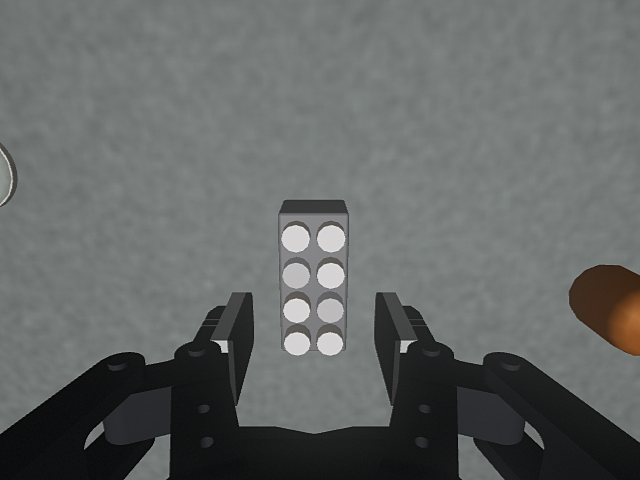

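The rack, at (314,285), is centred between the fingers at (243,340) and (388,340). Next: lower and grip.

>>> drive_tool --plan '[[0.54,[0,0,-0.03],0],[0.54,[0,0,-0.018],0],[0.54,[0,0,0],0],[0,[0,0,0],0],[0,[0,0,0],0],[0,[0,0,0],0],[0,[0,0,0],0]]' --grip_force 40

```text
time: 11.9
ee_pos: [0.6618, -0.1411, 0.0267]
tcp_rot: [-179.7, 0.4, 176.5]
wrist_force: [-0.8, -0.6, 5.6]
opening: 0.0297
```

>>> drive_tool --plan '[[0,[0,0,0.02],0],[0,[0,0,0.05],0],[0,[0,0,0.06],0],[0,[0,0,0],0]]'

```text
time: 12.4
ee_pos: [0.6632, -0.1414, 0.1627]
tcp_rot: [-179.7, 0.8, 176.5]
wrist_force: [0.6, 0.1, -2.3]
opening: 0.0293
```

Run:
```python
from meas import *
o=monitor.get_obs(); print(o['ee_pos'],o['tcp_rot'],o['opening'])
snap('wrist','w6')
W=cloud(load('w6'))[:330,240:390].reshape(-1,3);P=W[np.isfinite(W[:,0])]
z=o['ee_pos'][2]; print(z); Q=P[(P[:,2]>z+.004)&(P[:,2]<z+.03)]; rect(Q,'caps')
```

```text
[ 0.66318407 -0.14142925  0.16272116] [-179.66727697    0.80852305  176.54897013] 0.029273056889858314
0.1627211640150825
caps n 5117 c [ 643.  -139.9] sz [47.3 26.5] ang 86.4 zmed 173.4 z98 175.0
```

View pics/w6.png

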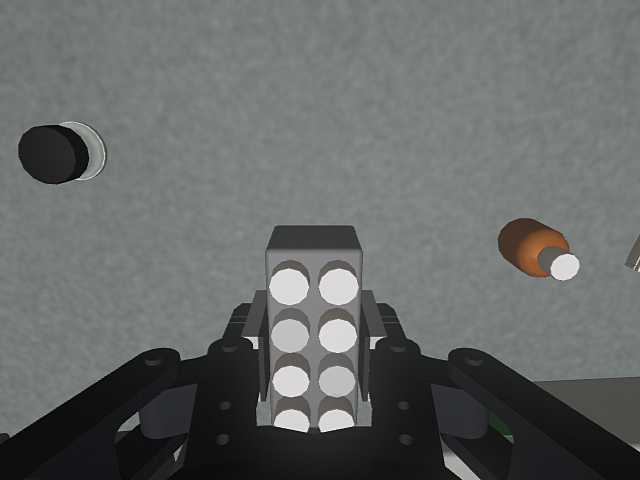

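The rack is held. I'll carry it over the square box.

>>> drive_tool --plan '[[0,[-0.033,0.051,0],1],[0,[-0.033,0.051,0],1],[0,[-0.033,0.051,0],1],[0,[-0.033,0.051,0],1],[0,[-0.033,0.051,0],1],[0,[-0.033,0.051,0],1],[0,[-0.032,0.052,0],0.9],[0,[0,0,-0.03],0],[0,[0,0,0],0],[0,[0,0,0],0]]'

```text
time: 13.7
ee_pos: [0.4313, 0.2165, 0.1256]
tcp_rot: [-179.7, 0.2, -176.6]
wrist_force: [0.0, 0.3, -0.9]
opening: 0.0295
```

Run:
```python
from meas import *
o=monitor.get_obs(); print(o['ee_pos'],o['tcp_rot'],o['opening'],o['wrist_force'])
snap('wrist','w7')
```

```text
[0.43127873 0.21647548 0.12556876] [-179.73694833    0.22533608 -176.60242465] 0.029542133111502587 [ 0.0149539   0.30346604 -0.93581291]
```

View pics/w7.png

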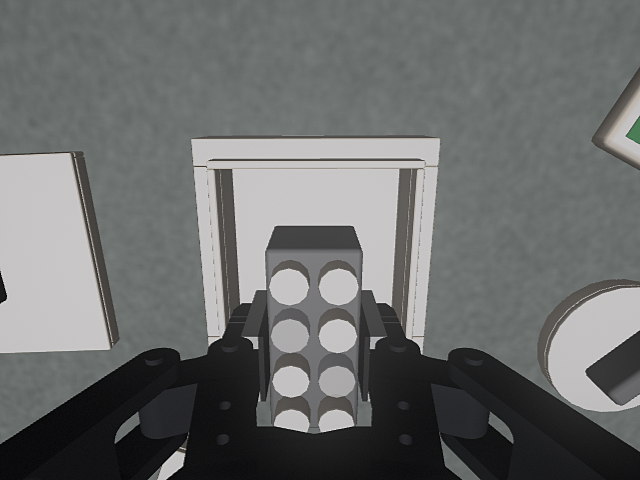

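The rack, at (314,300), is centred over the box opening, with its side walls at columns 212 and 420. Next: lower it in.

>>> drive_tool --plan '[[0,[0.001,0,-0.04],0],[0,[0,0,-0.035],0],[0,[0,0,-0.012],0],[0,[0,0,-0.006],0],[0,[0,0,0],0],[0,[0,0,0],0]]'

```text
time: 14.5
ee_pos: [0.4328, 0.2173, 0.0335]
tcp_rot: [-179.8, 0.3, -176.6]
wrist_force: [-0.1, -0.1, -0.6]
opening: 0.0293
```

>>> drive_tool --plan '[[0,[0,0,-0.0015],0],[0,[0,0,0],0],[0.5,[0,0,0],0],[0.5,[0,0,0],0],[0.5,[0,0,0],0],[0.5,[0,0,0.03],0],[0.5,[0,0,0.06],0],[0.5,[0,0,0.06],0],[0.5,[0,-0.03,0.02],0],[0.5,[0,0,0],0]]'

```text
time: 15.75
ee_pos: [0.4329, 0.1864, 0.2027]
tcp_rot: [-179.8, 0.4, -176.6]
wrist_force: [-0.3, 0.6, -0.3]
opening: 0.0425
```

Run:
```python
from meas import *
o=monitor.get_obs(); print(o['ee_pos'],o['tcp_rot'],o['opening'],o['wrist_force'])
W=cloud(snap('wrist','w8'))[:330].reshape(-1,3);P=W[np.isfinite(W[:,0])]
Q=P[np.linalg.norm(P[:,:2]-np.array((.432,.217)),axis=1)<.044]; rect(Q[(Q[:,2]>.02)],'rack');rect(Q[(Q[:,2]>.038)],'caps')
```

```text
[0.43288381 0.18635759 0.20271203] [-179.80945702    0.43626002 -176.63897261] 0.04251786636239162 [-0.29741822  0.57750157 -0.34214825]
rack n 5218 c [432.1 216.8] sz [66.4 30.1] ang 3.4 zmed 42.7 z98 211.7
caps n 3285 c [432.  216.7] sz [59.8 26. ] ang 3.5 zmed 43.9 z98 212.8
```

View pics/w8.png

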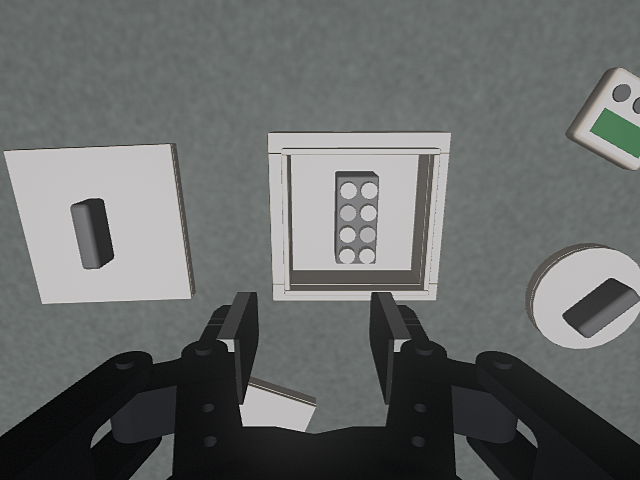

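The rack, at (357,218), stands flat and centred in the box: caps 43.9 mm high, centre (432.0, 216.7). Next is the square lid, at (0.455, 0.0195) and 5.3°.

>>> drive_tool --plan '[[0.5,[0.0105,-0.055,0],0.9],[0.5,[0.0105,-0.055,-0.01],1],[0.5,[0.0014,-0.057,-0.04],0],[0.5,[0,0,-0.05],0],[0.5,[0,0,-0.025],0],[0.5,[0,0,0],0],[0.5,[0,0,0],0]]'

```text
time: 16.68
ee_pos: [0.4547, 0.0263, 0.0804]
tcp_rot: [-179.8, 0.3, -174.6]
wrist_force: [-0.1, 0.6, 0.4]
opening: 0.0429
```

Run:
```python
from meas import *
o=monitor.get_obs(); print(o['ee_pos'],o['tcp_rot'],o['opening'],o['wrist_force'])
snap('wrist','w9')
W=cloud(load('w8'))[:400].reshape(-1,3);P=W[np.isfinite(W[:,0])&(W[:,2]<.06)]
for c,k,r in(((.4945,.416),'rdlid',.06),((.455,.0195),'sqlid',.09)):
    Q=P[np.linalg.norm(P[:,:2]-np.array(c),axis=1)<r]; rect(Q[(Q[:,2]>.009)],k);rect(Q[(Q[:,2]>.034)],'rib');rect(Q[(Q[:,2]>.038)],'ribtop')
```

```text
[0.45468293 0.02627913 0.08041478] [-179.75758164    0.272152   -174.62188312] 0.042885292444273894 [-0.12527668  0.5930081   0.41048928]
rdlid n 8968 c [493.5 414.7] sz [92.3 88.5] ang 18.0 zmed 14.4 z98 40.5
rib n 1338 c [492.5 416.5] sz [16.8 50.2] ang 47.1 zmed 39.5 z98 41.3
ribtop n 1022 c [492.4 416. ] sz [16.1 49.1] ang 49.5 zmed 39.8 z98 41.4
sqlid n 24842 c [455.2  19.2] sz [126.4 127.3] ang 5.5 zmed 14.3 z98 40.1
rib n 1424 c [454.6  19.8] sz [49.7 15.1] ang 6.4 zmed 39.7 z98 41.4
ribtop n 1168 c [454.8  19.8] sz [49.2 14.4] ang 5.7 zmed 39.9 z98 41.5
```

View pics/w9.png

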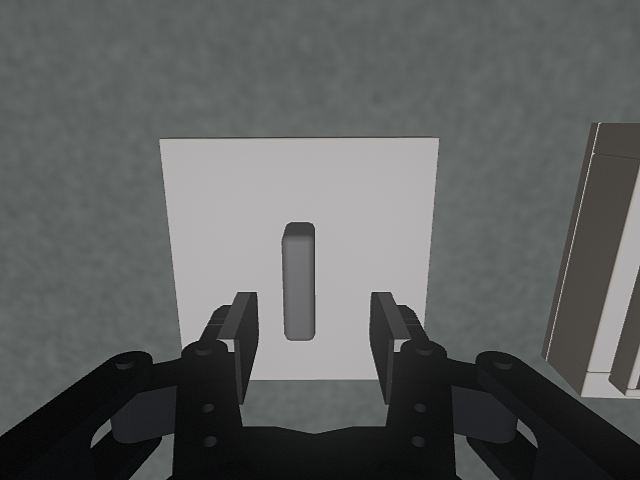

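The rib is at (299,280), while the jaws centre on column 315. The TCP y is 0.0263 against the wanted 0.0197, so I'll correct by -6.6 mm, then lower and grip.

>>> drive_tool --plan '[[0.5,[0.0004,-0.0066,0],0],[0.5,[0,0,-0.025],0],[0.5,[0,0,-0.015],0],[0.5,[0,0,0],0],[0,[0,0,0],0],[0,[0,0,0],0],[0,[0,0,0],0],[0,[0,0,0],0]]' --grip_force 60

```text
time: 17.73
ee_pos: [0.4555, 0.0193, 0.0409]
tcp_rot: [-179.7, 0.4, -174.7]
wrist_force: [-0.5, -1.2, 5.7]
opening: 0.0127
```

>>> drive_tool --plan '[[0,[0,0,0.02],0],[0,[0,0,0.05],0],[0,[0,0,0.05],0],[0,[0,0,0],0]]'

```text
time: 18.23
ee_pos: [0.4565, 0.0194, 0.1638]
tcp_rot: [-179.7, 0.6, -174.6]
wrist_force: [-0.1, -0.3, -2.0]
opening: 0.0126
```

Run:
```python
from meas import *
o=monitor.get_obs(); print(o['ee_pos'],o['tcp_rot'],o['opening'],o['wrist_force'])
W=cloud(snap('wrist','w10'))[:300].reshape(-1,3);P=W[np.isfinite(W[:,0])]
z=o['ee_pos'][2]; Q=P[(P[:,2]>z-.036)&(P[:,2]<z-.02)]; rect(Q,'plate')
A=np.c_[Q[:,:2],np.ones(len(Q))]; print('plane',np.linalg.lstsq(A,Q[:,2],rcond=None)[0], z)
```

```text
[0.45652676 0.01935299 0.16378027] [-179.73739391    0.61816747 -174.6489703 ] 0.012551809452509307 [-0.07453761 -0.29209944 -2.02165548]
plate n 50562 c [424.2  16. ] sz [ 61.2 126.9] ang 5.4 zmed 136.8 z98 138.1
plane [ 0.00883202 -0.00217735  0.13309409] 0.1637802738910766
```

View pics/w10.png

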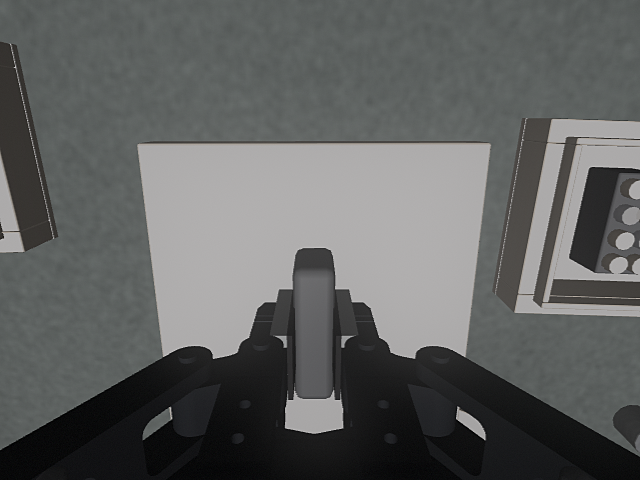

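The lid is level (slope under 0.01) and centred in the grip. I'll carry it over the square box.

>>> drive_tool --plan '[[0,[-0.004,0.034,0],-0.4],[0,[-0.004,0.034,0],-0.4],[0,[-0.004,0.034,0],-0.4],[0,[-0.004,0.034,0],-0.4],[0,[-0.004,0.034,0],-0.3],[0,[-0.0035,0.0275,0],0],[0,[0,0,-0.04],0],[0,[0,0,-0.02],0],[0,[0,0,0],0],[0,[0,0,0],0]]'

```text
time: 19.52
ee_pos: [0.4313, 0.2167, 0.1001]
tcp_rot: [-179.8, 0.3, -176.6]
wrist_force: [0.4, 0.4, -0.6]
opening: 0.0127
```

>>> drive_tool --plan '[[0,[0.0007,0,-0.01],0],[0,[0,0,-0.008],0],[0,[0,0,-0.003],0],[0,[0,0,0],0],[0,[0,0,0],0]]'

```text
time: 20.15
ee_pos: [0.432, 0.2167, 0.079]
tcp_rot: [-179.8, 0.3, -176.6]
wrist_force: [-0.3, -1.1, 2.0]
opening: 0.0125
```

>>> drive_tool --plan '[[0.5,[0,0,0],0],[0.5,[0,0,0],0],[0.5,[0,0,0],0],[0.5,[0,0,0.03],0],[0.5,[0,0,0.05],0],[0.5,[0,0,0.05],0],[0.5,[0.01,0.03,0.02],0],[0.5,[0.01,0.03,0],0],[0.5,[0,0,0],0],[0.5,[0,0,0],0]]'

```text
time: 21.4
ee_pos: [0.4517, 0.2763, 0.2285]
tcp_rot: [-179.7, 0.2, -176.5]
wrist_force: [0.0, -0.5, -0.7]
opening: 0.0426
```

Run:
```python
from meas import *
o=monitor.get_obs(); print(o['ee_pos'],o['tcp_rot'],o['opening'],o['wrist_force'])
W=cloud(snap('wrist','w11'))[:420].reshape(-1,3);P=W[np.isfinite(W[:,0])&(W[:,2]<.1)]
Q=P[np.linalg.norm(P[:,:2]-np.array((.432,.217)),axis=1)<.1]; L=Q[(Q[:,2]>.046)&(Q[:,2]<.058)]; rect(L,'plate');rect(Q[Q[:,2]>.066],'rib')
A=np.c_[L[:,:2],np.ones(len(L))]; print('plane',np.linalg.lstsq(A,L[:,2],rcond=None)[0])
Q=P[np.linalg.norm(P[:,:2]-np.array((.4935,.416)),axis=1)<.06]; rect(Q[(Q[:,2]>.009)],'rd');rect(Q[(Q[:,2]>.028)],'rib');rect(Q[(Q[:,2]>.038)],'ribtop')
print(cv2.minEnclosingCircle((Q[Q[:,2]>.009][:,:2]*1000).astype(np.float32)))
```

```text
[0.45170159 0.27633671 0.22850655] [-179.71628646    0.20489006 -176.53632084] 0.04259788795273274 [ 0.03959904 -0.50278799 -0.70067164]
plate n 27191 c [431.8 216.1] sz [125.  126.4] ang 3.5 zmed 52.2 z98 53.7
rib n 1657 c [431.6 216.3] sz [49.6 14.6] ang 3.7 zmed 77.8 z98 79.4
plane [-0.00016222 -0.00028166  0.05232731]
rd n 8278 c [492.8 416.8] sz [91.5 91.3] ang 32.1 zmed 14.3 z98 40.5
rib n 1335 c [492.6 416.7] sz [14.7 50. ] ang 47.5 zmed 39.3 z98 41.3
ribtop n 909 c [492.7 416.8] sz [14.2 49. ] ang 47.8 zmed 39.9 z98 41.4
((493.0918884277344, 417.16290283203125), 46.473121643066406)
```

View pics/w11.png

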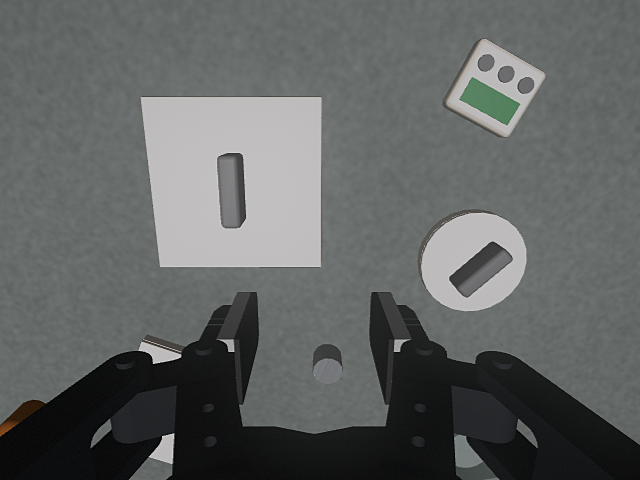

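The square lid is seated: plate top 52.2 mm (52 expected), level, within 1 mm of centre. The picture shows it at (232,182), with the round lid at (473,260). Next I'll take the round lid at (0.4928, 0.4168), rib at -42.4°.

>>> drive_tool --plan '[[0.5,[0.01,0.035,0],-9.2],[0.5,[0.01,0.035,0],-9.2],[0.5,[0.01,0.035,0],-9.2],[0.5,[0.011,0.035,0],-9.2],[0.5,[0,0,-0.03],-9.1],[0.5,[0,0,-0.05],0],[0.5,[0,0,-0.05],0],[0.5,[0,0,-0.018],0],[0.5,[0,0,0],0],[0.5,[0,0,0],0]]'

```text
time: 22.7
ee_pos: [0.494, 0.4173, 0.0835]
tcp_rot: [-179.9, 0.3, 137.5]
wrist_force: [1.3, -0.3, 0.7]
opening: 0.0427
```

Run:
```python
from meas import *
o=monitor.get_obs(); print(o['ee_pos'],o['tcp_rot'],o['opening'],o['wrist_force'])
W=cloud(snap('wrist','w12'))[:420].reshape(-1,3);P=W[np.isfinite(W[:,0])&(W[:,2]<.06)]
Q=P[np.linalg.norm(P[:,:2]-np.array((.4935,.416)),axis=1)<.03];rect(Q[(Q[:,2]>.028)],'rib')
```

```text
[0.49395579 0.41727879 0.08352147] [-179.9439829     0.28001507  137.53222211] 0.04270288146234285 [ 1.28864723 -0.29593061  0.65060794]
rib n 3451 c [492.5 417.6] sz [14.  49.7] ang 48.0 zmed 39.9 z98 41.3
```

View pics/w12.png

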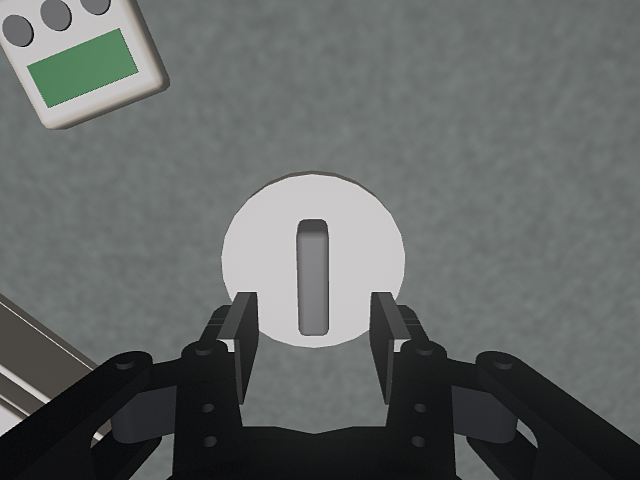

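The rib, at (313,277), is centred between the fingers. Next: lower 43 mm, grip and lift.

>>> drive_tool --plan '[[0.5,[-0.001,0,-0.028],0],[0.5,[0,0,-0.015],0],[0.5,[0,0,0],0],[0,[0,0,0],0],[0,[0,0,0],0],[0,[0,0,0],0],[0,[0,0,0],0]]'

```text
time: 23.62
ee_pos: [0.4926, 0.4172, 0.0393]
tcp_rot: [-179.9, 0.3, 137.5]
wrist_force: [-0.3, 0.2, 6.1]
opening: 0.0132
```

>>> drive_tool --plan '[[0,[0,0,0.02],0],[0,[0,0,0.06],0],[0,[0,0,0.06],0],[0,[0,-0.02,0.01],0],[0,[0,0,0],0]]'

```text
time: 24.25
ee_pos: [0.4924, 0.3959, 0.1895]
tcp_rot: [-179.9, 0.3, 137.5]
wrist_force: [-1.2, 0.6, -1.1]
opening: 0.0127
```

Run:
```python
from meas import *
o=monitor.get_obs(); print(o['ee_pos'],o['tcp_rot'],o['opening'],o['wrist_force'])
W=cloud(snap('wrist','w13'))[:330].reshape(-1,3);P=W[np.isfinite(W[:,0])]
z=o['ee_pos'][2]; Q=P[(P[:,2]>z-.034)&(P[:,2]<z-.02)]; rect(Q,'plate')
A=np.c_[Q[:,:2],np.ones(len(Q))]; print('plane',np.linalg.lstsq(A,Q[:,2],rcond=None)[0], z)
```

```text
[0.49238303 0.39587292 0.18949189] [-179.86111978    0.27953368  137.48372492] 0.012661075685469248 [-1.21043375  0.58456357 -1.05284015]
plate n 21281 c [479.1 407.7] sz [91.5 56.2] ang 47.7 zmed 164.3 z98 165.6
plane [ 0.0079368  -0.00948339  0.16430805] 0.18949188581641532
```

View pics/w13.png

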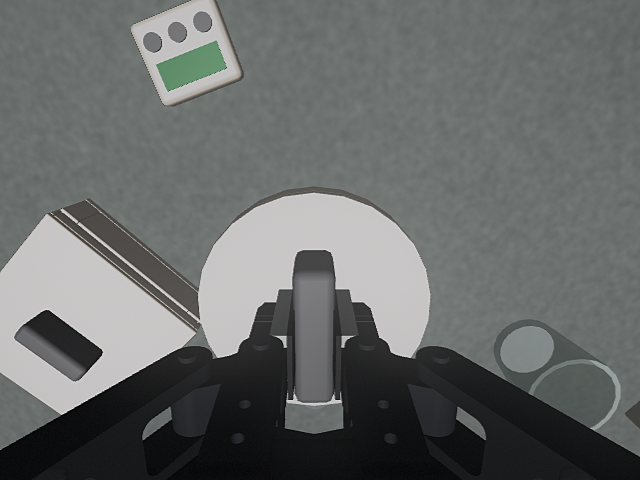

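The lid is held level. I'll carry it across to the round box at (0.503, -0.434).

>>> drive_tool --plan '[[0,[0,-0.03,0],0],[0,[0,-0.045,0],0],[0,[0,-0.045,0],0],[0,[0,-0.045,0],0],[0,[0,-0.045,0],0],[0,[0,-0.045,0],0],[0,[0,-0.045,0],0],[0,[0,-0.045,0],0],[0,[0,-0.045,0],0],[0,[0,-0.045,0],0]]'

```text
time: 25.55
ee_pos: [0.4912, -0.0394, 0.1861]
tcp_rot: [-179.7, 0.1, 137.6]
wrist_force: [0.5, 0.5, -1.0]
opening: 0.0128
```

>>> drive_tool --plan '[[0,[0,-0.045,0],0],[0,[0,-0.045,0],0],[0,[0,-0.045,0],0],[0,[0,-0.045,0],0],[0,[0.003,-0.045,0],0],[0,[0.004,-0.045,0],0],[0,[0.004,-0.045,0],0],[0,[0,-0.04,0],0],[0,[0,0,0],0],[0,[0,0,0],0]]'

```text
time: 26.8
ee_pos: [0.5027, -0.3926, 0.1863]
tcp_rot: [-179.8, 0.1, 137.5]
wrist_force: [0.3, 0.9, -0.4]
opening: 0.0128
```

Run:
```python
from meas import *
o=monitor.get_obs(); print(o['ee_pos'],o['tcp_rot'],o['opening'],o['wrist_force'],o['q'])
```

```text
[ 0.50270173 -0.39258593  0.1862792 ] [-1.79760625e+02  9.26649668e-02  1.37533642e+02] 0.012792853833404902 [ 0.27439639  0.94480562 -0.39227764] [-37.8866911   16.33429341  15.70864795  89.30109849  -0.24600985
   4.57970327]
```

>>> drive_tool --plan '[[0,[0.001,-0.0417,0],0],[0,[0,0,-0.03],0],[0,[0,0,-0.04],0],[0,[0,0,-0.015],0],[0,[0,0,0],0],[0,[0,0,0],0]]'

```text
time: 27.55
ee_pos: [0.5047, -0.435, 0.1048]
tcp_rot: [-179.8, 0.4, 137.6]
wrist_force: [-0.1, -0.6, 1.0]
opening: 0.0127
```

Run:
```python
from meas import *
o=monitor.get_obs(); print(o['ee_pos'],o['tcp_rot'],o['opening'],o['wrist_force'])
snap('wrist','w14')
```

```text
[ 0.50471258 -0.43502984  0.10483112] [-179.75992174    0.38866857  137.57496162] 0.012717881100252121 [-0.07976442 -0.59100085  1.0322057 ]
```

View pics/w14.png

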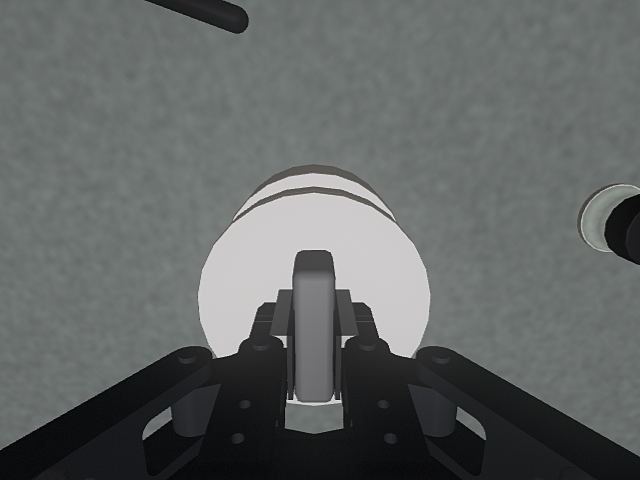

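The round lid, at (314,300), sits symmetrically over its box (shoulder visible at rows 165–200).

>>> drive_tool --plan '[[0,[-0.001,0.0005,-0.015],0],[0,[0,0,-0.009],0],[0,[0,0,-0.003],0],[0,[0,0,0],0],[0,[0,0,0],0]]'

```text
time: 28.22
ee_pos: [0.5028, -0.4345, 0.0772]
tcp_rot: [-179.7, 0.3, 137.5]
wrist_force: [-4.6, 3.5, 10.8]
opening: 0.013
```

>>> drive_tool --plan '[[0.5,[0,0,0],0],[0.5,[0,0,0],0],[0.5,[0,0,0],0],[0.5,[0,0,0.03],0],[0.5,[0,0,0.05],0],[0.5,[0,0,0.05],0],[0.5,[0.01,0.03,0.02],8],[0.5,[0.02,0.04,0],8],[0.5,[0,0,0],8.6],[0.5,[0,0,0],0]]'

```text
time: 29.48
ee_pos: [0.5333, -0.3641, 0.2257]
tcp_rot: [-179.8, 0.2, 162.1]
wrist_force: [0.4, 0.3, 0.2]
opening: 0.0427
```

Run:
```python
from meas import *
o=monitor.get_obs(); print(o['ee_pos'],o['tcp_rot'],o['opening'],o['wrist_force'])
W=cloud(snap('wrist','w15'))[:420].reshape(-1,3);P=W[np.isfinite(W[:,0])&(W[:,2]<.1)]
Q=P[np.linalg.norm(P[:,:2]-np.array((.503,-.434)),axis=1)<.07]; L=Q[(Q[:,2]>.046)&(Q[:,2]<.06)]; rect(L,'plate');rect(Q[Q[:,2]>.066],'rib')
A=np.c_[L[:,:2],np.ones(len(L))]; print('plane',np.linalg.lstsq(A,L[:,2],rcond=None)[0])
```

```text
[ 0.53325441 -0.36407043  0.22574639] [-179.75302221    0.24719092  162.13511924] 0.04266348295883797 [0.44194516 0.27419646 0.1972587 ]
plate n 10113 c [ 502.6 -434.7] sz [91.1 91.3] ang 75.1 zmed 52.2 z98 53.8
rib n 1597 c [ 502.5 -434.7] sz [14.4 49.9] ang 47.5 zmed 77.8 z98 79.5
plane [ 0.00054615 -0.00242341  0.05085668]
```

View pics/w15.png

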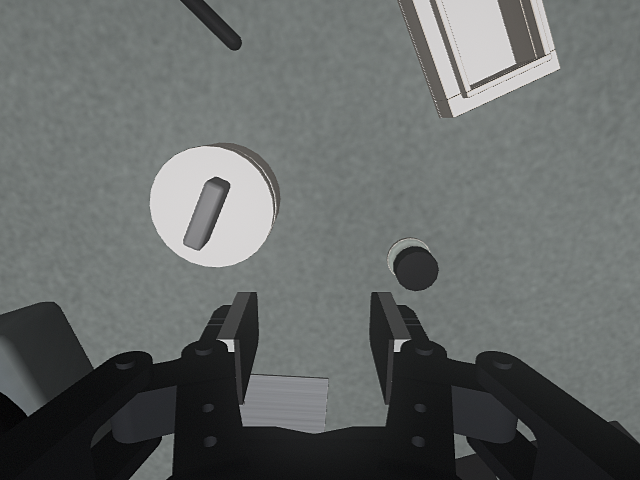

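The round lid is seated: plate top 52.2 mm, level, within 1 mm of centre. Next is the oblong lid.

>>> drive_tool --plan '[[0.5,[0.011,0.045,0],0],[0.5,[0.011,0.045,0],0],[0.5,[0.011,0.045,0],0],[0.5,[0.011,0.045,0],0],[0.5,[0.011,0.045,0],0],[0.5,[0.011,0.045,0],0],[0.5,[0.011,0.045,0],0],[0.5,[0.011,0.045,0],0],[0.5,[0.011,0.045,0],0],[0.5,[0.011,0.045,0],0]]'

```text
time: 30.78
ee_pos: [0.6434, 0.0863, 0.2257]
tcp_rot: [-179.7, 0.3, 161.9]
wrist_force: [0.4, -1.0, 0.6]
opening: 0.0431
```

>>> drive_tool --plan '[[0.5,[0.018,0.045,0],0],[0.5,[0,0.009,0],0],[0.5,[0,0,0],0]]'

```text
time: 31.15
ee_pos: [0.661, 0.1394, 0.2254]
tcp_rot: [-179.7, 0.2, 162.1]
wrist_force: [0.7, -0.5, 0.9]
opening: 0.0427
```

Run:
```python
from meas import *
o=monitor.get_obs(); print(o['ee_pos'],o['tcp_rot'],o['opening'],o['wrist_force'])
W=cloud(snap('wrist','w16'))[:420].reshape(-1,3);P=W[np.isfinite(W[:,0])&(W[:,2]<.06)]
Q=P[np.linalg.norm(P[:,:2]-np.array((.661,.14)),axis=1)<.085];rect(Q[(Q[:,2]>.009)],'lid');rect(Q[(Q[:,2]>.028)],'rib')
```

```text
[0.66100289 0.13938501 0.22540848] [-179.71900732    0.22138689  162.05906447] 0.0426947833144243 [ 0.7032223  -0.48278696  0.92143187]
lid n 14413 c [661.2 140.5] sz [ 80.2 128.1] ang 72.4 zmed 14.2 z98 40.4
rib n 1137 c [660.9 140.5] sz [13.5 49.5] ang 72.3 zmed 39.8 z98 41.5
```

View pics/w16.png

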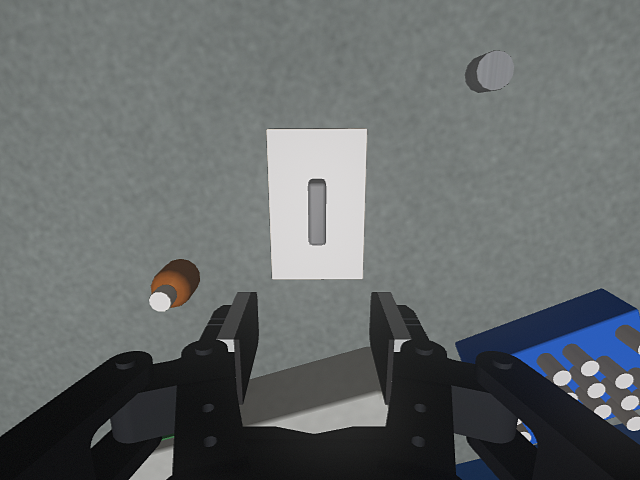

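The lid, at (317,203), is aligned with the jaws, with the bottle at (172,285). Before descending, a quick clearance check of the tall neighbours.

Run:
```python
from meas import *
for t in('top0','side0'):
    P=cloud(load(t)).reshape(-1,3);P=P[np.isfinite(P[:,0])&(P[:,2]>.045)&(P[:,2]<.4)&(P[:,0]>.5)]
    d=np.linalg.norm(P[:,:2]-np.array((.661,.14)),axis=1); i=np.argsort(d)[:400:80]; print(t,P[i].round(3).tolist(),d[i].round(3))
```

```text
top0 [[0.659, 0.137, 0.046], [0.805, 0.142, 0.071], [0.809, 0.137, 0.074], [0.808, 0.097, 0.076], [0.817, 0.115, 0.074]] [0.004 0.144 0.148 0.153 0.158]
side0 [[0.689, 0.012, 0.053], [0.682, -0.004, 0.049], [0.81, 0.113, 0.071], [0.805, 0.068, 0.058], [0.82, 0.084, 0.07]] [0.131 0.146 0.152 0.161 0.168]
```

>>> drive_tool --plan '[[0.5,[0,0.001,-0.05],0],[0.5,[0,0,-0.05],0],[0.5,[0,0,-0.045],0],[0.5,[0,0,0],0],[0.5,[0,0,0],0]]'

```text
time: 31.82
ee_pos: [0.6618, 0.1398, 0.0834]
tcp_rot: [-179.8, 0.4, 162.1]
wrist_force: [0.5, 0.2, 0.4]
opening: 0.0428
```

There is more than 130 mm clear all round. Grip and lift.

>>> drive_tool --plan '[[0.5,[-0.0005,0.0005,-0.028],0],[0.5,[0,0,-0.0155],0],[0.5,[0,0,0],0],[0,[0,0,0],0],[0,[0,0,0],0],[0,[0,0,0],0],[0,[0,0,0],0]]'

```text
time: 32.7
ee_pos: [0.6613, 0.1412, 0.039]
tcp_rot: [-179.8, 0.4, 162.1]
wrist_force: [-0.2, 1.0, 6.1]
opening: 0.0127
```

>>> drive_tool --plan '[[0,[0,0,0.02],0],[0,[0,0,0.06],0],[0,[0,0,0.06],0],[0,[0,0,0.01],0],[0,[0,0,0],0]]'

```text
time: 33.33
ee_pos: [0.6608, 0.1411, 0.1886]
tcp_rot: [-179.8, 0.3, 162.1]
wrist_force: [0.5, -0.1, -1.9]
opening: 0.0128
```

Run:
```python
from meas import *
o=monitor.get_obs(); print(o['ee_pos'],o['tcp_rot'],o['opening'],o['wrist_force'])
W=cloud(snap('wrist','w17'))[:300].reshape(-1,3);P=W[np.isfinite(W[:,0])]
z=o['ee_pos'][2]; Q=P[(P[:,2]>z-.036)&(P[:,2]<z-.02)]; rect(Q,'plate')
A=np.c_[Q[:,:2],np.ones(len(Q))]; print('plane',np.linalg.lstsq(A,Q[:,2],rcond=None)[0], z)
```

```text
[0.66082027 0.14111863 0.18857337] [-179.80316128    0.3423451   162.14554383] 0.012773162658392621 [ 0.54291059 -0.12922514 -1.87416904]
plate n 32162 c [629. 151.] sz [80.5 61. ] ang 72.2 zmed 163.7 z98 165.0
plane [ 0.00360178 -0.00310227  0.16189594] 0.1885733680769965
```

View pics/w17.png

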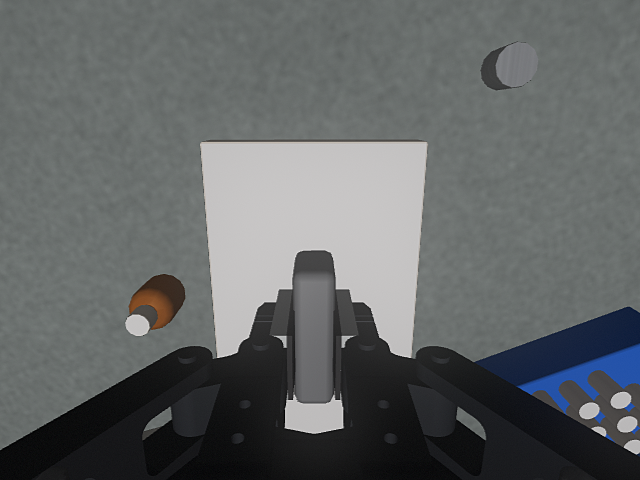

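Held level, with the bottle untouched at (155,300). I'll carry it to the oblong box.

>>> drive_tool --plan '[[0,[-0.026,-0.0395,0],2.8],[0,[-0.026,-0.0395,0],2.8],[0,[-0.026,-0.0395,0],2.8],[0,[-0.026,-0.0395,0],2.8],[0,[-0.026,-0.0395,0],2.8],[0,[-0.026,-0.0395,0],2.8],[0,[-0.026,-0.0395,0],2.8],[0,[-0.026,-0.0395,0],2.8],[0,[-0.0254,-0.039,0],2.4],[0,[0,0,0],0]]'

```text
time: 34.62
ee_pos: [0.425, -0.2155, 0.1856]
tcp_rot: [-179.8, 0.1, -173.3]
wrist_force: [0.5, 0.6, -1.1]
opening: 0.0124
```

>>> drive_tool --plan '[[0,[0,0,-0.04],0],[0,[0,0,-0.04],0],[0,[0,0,-0.005],0],[0,[0,0,0],0],[0,[0,0,0],0]]'

```text
time: 35.25
ee_pos: [0.4279, -0.2141, 0.1039]
tcp_rot: [-179.7, 0.4, -173.0]
wrist_force: [-0.6, -0.1, -0.3]
opening: 0.0128
```

Run:
```python
from meas import *
o=monitor.get_obs(); print(o['ee_pos'],o['tcp_rot'],o['opening'],o['wrist_force'])
snap('wrist','w18')
```

```text
[ 0.42794439 -0.21408362  0.10389816] [-179.6912515     0.35214247 -173.03671493] 0.01278942969255573 [-0.57576961 -0.10916391 -0.28014495]
```

View pics/w18.png

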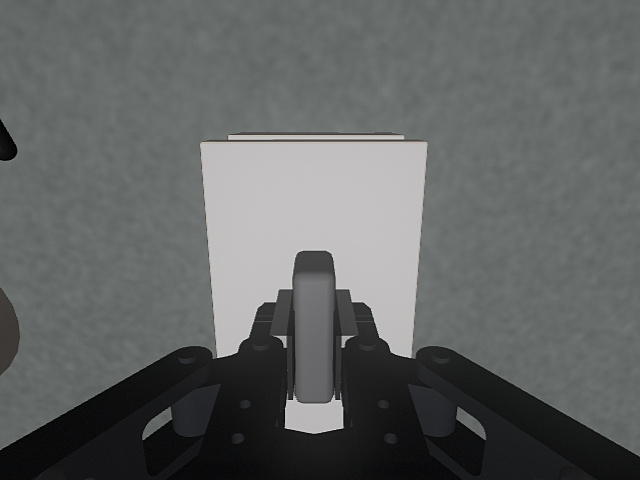

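The box edge at row 134 is parallel to the lid edge and centred (columns 228–404 under 201–427). Seat it at TCP z of about 0.0775.

>>> drive_tool --plan '[[0,[0,0,-0.014],0],[0,[0,0,-0.009],0],[0,[0,0,-0.0035],0],[0,[0,0,0],0],[0,[0,0,0],0]]'

```text
time: 35.92
ee_pos: [0.4268, -0.2138, 0.0769]
tcp_rot: [-179.8, 0.3, -173.1]
wrist_force: [-7.8, 3.3, 13.8]
opening: 0.0126
```

>>> drive_tool --plan '[[0.5,[0,0,0],0],[0.5,[0,0,0],0],[0.5,[0,0,0],0],[0.5,[0,0,0.03],0],[0.5,[0,0,0.05],0],[0.5,[0,0,0.05],0],[0.5,[0.02,0,0.03],0],[0.5,[0.02,0,0.02],0],[0.5,[0,0,0],0],[0.5,[0,0,0],0]]'

```text
time: 37.17
ee_pos: [0.4665, -0.2138, 0.2547]
tcp_rot: [-179.8, 0.2, -173.0]
wrist_force: [0.1, -1.0, 0.3]
opening: 0.0427
```

Run:
```python
from meas import *
o=monitor.get_obs(); print(o['ee_pos'],o['opening'],o['wrist_force'])
W=cloud(snap('wrist','w19'))[:420].reshape(-1,3);P=W[np.isfinite(W[:,0])&(W[:,2]<.1)]
Q=P[np.linalg.norm(P[:,:2]-np.array((.4274,-.214)),axis=1)<.09]; L=Q[(Q[:,2]>.046)&(Q[:,2]<.06)]; rect(L,'plate');rect(Q[Q[:,2]>.066],'rib')
A=np.c_[L[:,:2],np.ones(len(L))]; print('plane',np.linalg.lstsq(A,L[:,2],rcond=None)[0])
snap('top','topz');snap('side','sidez')
cv2.imwrite('pics/fin.png',cv2.resize(np.hstack([load('topz')[0],load('sidez')[0]])[:,:,::-1],(800,300)))
P=cloud(load('sidez')).reshape(-1,3);P=P[np.isfinite(P[:,0])]
for k,c in(('sq',(.432,.217)),('rd',(.503,-.434)),('ob',(.4274,-.214))):
    Q=P[np.linalg.norm(P[:,:2]-np.array(c),axis=1)<.04];rect(Q[Q[:,2]>.062],k+' rib'); rect(Q[(Q[:,2]>.04)&(Q[:,2]<.057)],k+' plate')
```

```text
[ 0.46651158 -0.21384347  0.25474533] 0.042720761589617844 [ 0.08880066 -1.01140691  0.28730432]
plate n 15441 c [ 427.2 -214.2] sz [127.9  80.2] ang 7.0 zmed 52.2 z98 53.7
rib n 1287 c [ 426.7 -214. ] sz [49.6 13.4] ang 6.9 zmed 77.9 z98 79.5
plane [-0.00010036 -0.0002295   0.05218871]
sq rib n 131 c [431.3 212.9] sz [49.7 21.8] ang 3.5 zmed 70.3 z98 76.2
sq plate n 247 c [431.5 211.1] sz [65.5 75.2] ang 83.1 zmed 48.8 z98 55.8
rd rib n 359 c [ 501.5 -437.2] sz [17.8 49.7] ang 51.2 zmed 73.3 z98 77.8
rd plate n 886 c [ 503.1 -434.2] sz [79.3 77.7] ang 4.2 zmed 50.1 z98 56.0
ob rib n 4401 c [ 436.6 -222.1] sz [72.9 56.5] ang 32.4 zmed 474.3 z98 577.9
ob plate n 547 c [ 427.3 -219.7] sz [66.4 78.5] ang 84.0 zmed 49.6 z98 56.2
```

View pics/fin.png

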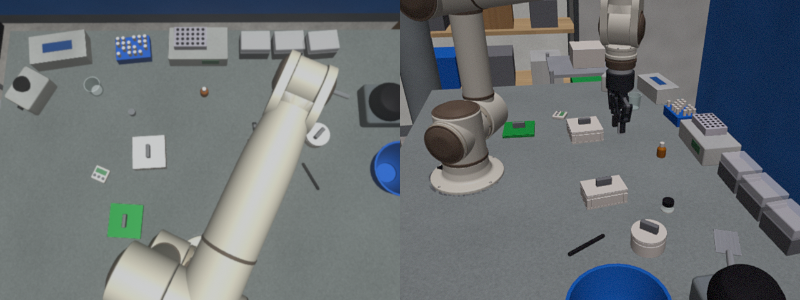

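All three lids are seated: in the side view the square is at (585,130), the oblong at (603,190) and the round at (648,237). The bottle stands at (661,150), and the gripper is clear. I'm handing the job in.

```bash
python3 -c "
from workcell import job
print(job.job_done())"
```

```text
the job is handed in; nothing more can be done
None
```

I put the rack flat in the square box, closed all three boxes with the lids of their own shape, and handed the job in at about 37 s. The system reports no verdict.

**Last checks with the wrist camera:**

| Item | Height | Centre offset from box |
|---|---|---|
| Rack (before the lid went on) | caps at 43.9 mm (43 expected) | under 1 mm |
| Square lid | plate top 52.2 mm (52 expected) | about 1 mm |
| Round lid | plate top 52.2 mm | about 1 mm |
| Oblong lid | plate top 52.2 mm | under 1 mm |

- **Lid tilt:** all three lids were level to within 0.003 rad.
- **Bystanders:** the final pictures show the amber bottle upright and the green lid still in its place.

**What went wrong or disagreed:**
- **Joint limit:** early on I turned the wrong way and ran the last joint to its limit, which tilted the tool by 5.5°. I worked the tilt out to 0.3° at the opposite limit before touching anything.
- **Camera disagreement:** the top and side cameras differ from the wrist camera by a few millimetres, about 2–4 mm for the lids in the final side view. I placed everything by the wrist camera.
- **Missing check:** the final side-view reading of the oblong lid's rib was unusable because the arm was in the way, so I relied on the wrist view and the side picture for that lid.

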